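Clear the offcuts off the dust-box visor, then hold the visor half open

ROBOT

A 6-joint arm with a two-finger parallel gripper is mounted at the origin on a cart in front of the work surface, level with it; the furniture and walls round the work are solid. World frame = base frame: x ahead of the robot, y to its left, z up, the work surface at z = 0. Lengths are in m, angles in degrees, forces in N, time in s.
With the tool pointing down it reaches from about 0.4 to 0.825 m from the base axis. Payload 7 kg.
Tool frame: the origin (TCP) lies midway between the tips of the shut fingers; the grasp point (between the pads) lies 19 mm behind it; z points along the fingers, y is the line along which they close (so a half turn about z gives the same grasp; the last joint's range is limited). The gripper opens to 88 mm and grips with 3 to 60 N. Pads are 19 mm wide; open, the fingers measure 130 mm over their backs; the gripper's body (78 mm by 193 mm) begins 47 mm behind the grasp point.
Start: joints at [-47.607, 20.546, 0.682, 0, -70.136, -16.507], TCP at [0.295, -0.607, 0.227] pointing down, gripper open.
Joint ranges: [-176.03, 176.03], [-82.01, 121.73], [-58.28, 71.71], [-173.87, 95.51], [-174.79, -0.11], [-173.66, 173.66]. Speed limits (degrees/s): [136.94, 136.94, 172.46, 180, 180, 180].

INTERFACE

Orientations are given as [roll, pitch, yaw] about the fixed x, y, z axes, in that order (R = Rz(yaw) Ry(pitch) Rx(roll)).
In Python, from plant import telemetry, viewer, workorder gives the robot as it stands. The module is installed in compiled form; this text tells all that it offers.
- The arm moves only by the tool carry_out, never from a script. Its argument "rows" is a list of rows, each a list of 6 numbers: the shift along the tool's x, y, z in m, then the turn, a rotation vector about the tool's x, y, z in rad. In form: [[tx, ty, tz, ax, ay, az], ...]. A call has 1 to 8 rows; each row is the pose to reach, as a shift and turn from the pose commanded when the call began, along the tool's axes at that moment; what a row does not reach only later rows make up. A row lasts 1/8 s, in which the tool goes at most 62.5 mm and 10.7 degrees, less where a joint would pass 70% of its speed; a pose out of reach is approached as far as the arm can. A call with a gripper value outside its range is refused whole. "grip" is the gripper's target within -1 to 1 (fully open at 1, half-way at 0, shut at -1), set as the call begins (left out, the last holds). The fingers move at their own pace and stop on an object; the grip force is fixed at half the most. Time passes only in rows, so rows that repeat a pose let the fingers close. It gives the time, the measured TCP pose, the force, the opening and the grip force at its end, in the units of the state.
- telemetry.get_obs(): the state, without advancing time (a new reading comes with each control period).
- viewer.snapshot(name): name is "scene" or "top" or "wrist"; returns the picture (480x640x3 uint8, red, green, blue); there is no depth.
- viewer.camera_info(name): a dict with "intrinsics" (3x3 intrinsics, pixels), "extrinsics" (4x4, takes a point from camera to world coordinates); the wrist camera has in their place "tool_from_camera" (4x4, takes a point from camera to tool coordinates, whose origin is the TCP and whose axes are the flange's). Camera axes: x right, y down, z forward; pixel columns grow to the right and rows downward; lengths in m; the calibration is good to about 2 mm. A picture is of the moment at which its call begins: read the wrist's pose just before it. camera_info takes no time and is no camera call.
- workorder.close_job(): hands the job in; it is judged then, once.
The state is a dict: "clock": time; "joint_pos": joint angles; "qvel": joint speeds; "tau": joint torques, N m; "tool_pos": TCP position; "orientation": TCP orientation; "force": force on the tool from outside, world axes, zero at the start; "moment": the same for the moment, N m; "opening": finger opening in m; "gripper_force": force on a finger pad.
Only numpy, scipy, OpenCV 4.12 (cv2) and the standard library are available. Lean on these libraries where they do the work, as an engineer would, in place of code of your own. Each camera call takes 0.05 s, during which the arm holds its last target. There are 200 camera calls.

TASK

Sweep the four brass offcuts off the closed visor of the blue dust box into the steel scrap tray beside it with the scraper block, not with the fingers, so that none can slide down behind the hinge when the visor goes up, and stand the scraper block gently back on its sole on the table, clear of the box and tray. Then raise the visor by its black front tab to 45 degrees and keep holding it there with the gripper, so that I can work in the box underneath it: it drops shut if let go, so your program finishes while holding it, with nothing else propping it. Leave the spirit lamp, dark jar, black cup and borax dish where they are.

Things in the scene. Friction and masses are not known exactly. Their poses are not given: they have to be found in the camera images.
- dust_box: fixed blue sheet-steel work box, 160 x 190 mm (own x, y), walls 96 mm high; origin on the table under its centre; its front with the hand opening faces its own -x. The closed visor (dark steel frame, clear pane) covers it: 160 mm in x, 220 mm in y, centred, overhanging 15 mm at either side, flat top 102 mm above the table. A suction spigot sticks out 25 mm at the back
- visor (a joint): visor hinge angle, rad: 0 closed and flat, grows as the front edge goes up; stop at 1.45. Hinge line along the box's y at the back. The visor weighs about 0.35 kg and always falls shut by its weight (lifting it at the tab takes about 2 N)
- visor_hinge (a point): middle of the hinge line: 80 mm behind the box's centre (own +x), 98 mm above the table; fixed
- visor_tab (a point): grip point in the middle of the visor's black pull tab, 190 mm from the hinge line, 99 mm above the table when closed; turns with the visor, own -x outward along the tab. The tab sticks out level from the middle of the front edge: 24 mm wide (box y), 14 mm thick, 48 mm long; this point is 30 mm in front of the front edge, 18 mm short of the tab's end
- scrap_tray: fixed open bare-steel tray, 160 x 120 mm (own x, y), 25 mm high, 3 mm walls, floor 6 mm thick; origin on the table under its centre; stands against the left or the right side of the dust box, parallel to it, its near edge reaching 10 to 15 mm in under the visor's overhanging side edge
- scraper: loose wooden scraper block, 0.16 kg, standing upright on its rubber sole; origin in the middle of the underside, z up; sole 30 mm in x, 130 mm long in y, 25 mm high; above it in the middle an upright grip 24 mm in x, 44 mm in y, its top 72 mm above the underside. Pinch the grip across its own x
- scraper_grip (a point): grip point of the scraper block, 50 mm above its underside
- ply_screen: fixed upright plywood screen behind the work, 447 mm along y, 262 mm high; origin on the table under the middle of its feet, the board's front face 31 mm behind (+x), a 22 mm high batten 9 to 31 mm behind it, one foot reaching 60 mm forward of it near the left end; keep the hand clear of it
- spirit_lamp: loose glass spirit lamp with brass cap, 68 mm across, 79 mm high, beside the dust box on the side without the tray; leave alone
- dark_jar: loose black jar, 60 mm across, 70 mm high; leave alone
- black_cup: loose black cup, 48 mm across, 41 mm high; leave alone
- borax_dish: loose grey slate dish with a white cone, 72 mm across, 30 mm high; leave alone
- offcut0: brass offcut, the longer oblong one, 18 x 10 x 8 mm, 12 g, loose on the closed visor at the start, within 45 mm of its middle either way; origin under its middle
- offcut1: brass offcut, blocky, 14 x 12 x 9 mm, 12 g, loose on the closed visor at the start, within 45 mm of its middle either way; origin under its middle
- offcut2: brass offcut, L-shaped, 17 x 13 x 7 mm, 12 g, loose on the closed visor at the start, within 45 mm of its middle either way; origin under its middle
- offcut3: brass offcut, square with a stub on top, 12 x 12 x 12 mm, 12 g, loose on the closed visor at the start, within 45 mm of its middle either way; origin under its middle

How it is judged:
By the outcome, as a careful person would: the job done as asked, in the order asked, and still so for the second after the job is handed in, while the arm keeps its last pose, push and grip.
It also fails if it takes over 72 s, if anything falls off the work surface, if the arm or the gripper's body presses on something with over 40 N, if the wrist force passes 120 N, or if a joint passes its speed limit or range.

## Working session

There is one attempt and no reset: what is moved stays moved. The work goes in short steps, Python scripts to look and compute and a tool call to move; the robot and the scene stay as the last step left them, time stands still between calls to the robot, and variables do not carry over. Pictures are saved under pics/ and viewed, at most 10 in all, crops included, and the job is handed in when it is done.

Besides the shell and the picture viewer there is one more tool, called after "Emit:" by a JSON object that holds its "fn" and its "kwargs". carry_out: Moves the arm, as the interface text tells. Its arguments: {"type":"object","properties":{"rows":{"type":"array"},"grip":{"type":"number"}},"required":["rows"]}

```bash
mkdir -p pics; python3 - <<'E'
from plant import telemetry, viewer
import cv2,numpy as np
o=telemetry.get_obs();print(o)
for n in("scene","top"):
    im=viewer.snapshot(n);cv2.imwrite(f"pics/{n}0.png",im[:,:,::-1])
    c=viewer.camera_info(n);print(n,np.round(c["intrinsics"],2).tolist(),np.round(c["extrinsics"],4).tolist())
print(viewer.camera_info("wrist"))
E
```

```text
{'clock': 0.0, 'joint_pos': array([-4.76091818e+01,  2.05920910e+01,  6.32504243e-01, -2.01429098e-02,
       -7.01357580e+01, -1.65056779e+01]), 'qvel': array([-0.02222466,  0.04786032,  0.01287319,  0.00893599,  0.05311021,
        0.06909009]), 'tau': array([ 3.30801277e-04, -5.82726073e+01,  2.93056262e+01,  6.99755609e+00,
        6.77667311e-03, -1.99087417e-04]), 'tool_pos': array([ 0.29442484, -0.60684676,  0.22560557]), 'orientation': array([ 1.79903204e+02, -8.93592654e-03, -1.54121712e+02]), 'force': array([ 0.43067239, -0.30595883, -0.68341809]), 'moment': array([-0.02464491, -0.05113296,  0.00136824]), 'gripper_force': 0.0, 'opening': 0.08729631141755208}
scene [[619.09, 0.0, 327.29], [0.0, 619.09, 231.31], [0.0, 0.0, 1.0]] [[-0.9129, -0.235, 0.3337, 0.1289], [-0.4077, 0.565, -0.7174, 0.8285], [-0.02, -0.7909, -0.6116, 0.8588], [0.0, 0.0, 0.0, 1.0]]
top [[460.69, 0.0, 316.04], [0.0, 460.69, 238.98], [0.0, 0.0, 1.0]] [[-0.1783, -0.9613, 0.2099, 0.3615], [-0.984, 0.1745, -0.0365, -0.0473], [-0.0016, -0.2131, -0.977, 1.013], [0.0, 0.0, 0.0, 1.0]]
{'intrinsics': array([[366.60690216,   0.        , 314.4716661 ],
       [  0.        , 366.60690216, 242.11639588],
       [  0.        ,   0.        ,   1.        ]]), 'tool_from_camera': array([[-6.67850929e-04, -9.64681474e-01, -2.63418313e-01,
         7.15674808e-02],
       [ 9.99999744e-01, -5.76905672e-04, -4.22599867e-04,
        -1.19115374e-03],
       [ 2.55706744e-04, -2.63418528e-01,  9.64681613e-01,
        -1.57412429e-01],
       [ 0.00000000e+00,  0.00000000e+00,  0.00000000e+00,
         1.00000000e+00]])}
```

View pics/top0.png

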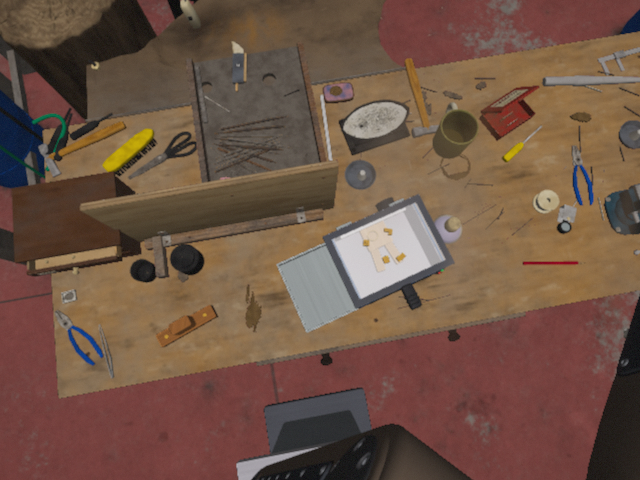

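View pics/scene0.png

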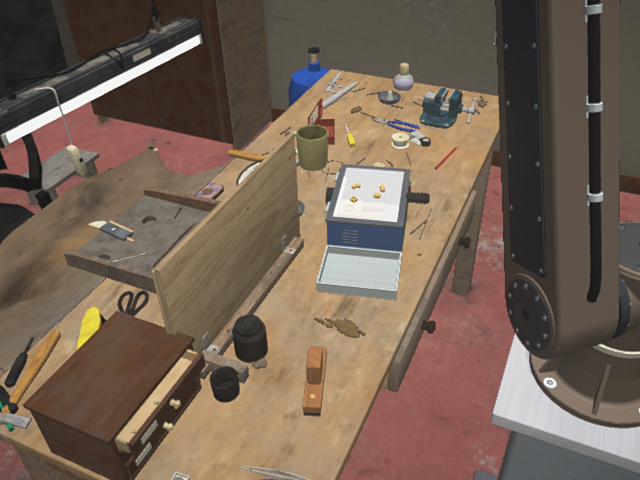

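Top view: the visor is a dark quad with corners at about (326,236), (415,197), (452,263) and (360,306). The tab is at (410,297), the tray is on the +y side at (318,287), and the scraper is at (188,325). The lamp is at (447,230), the jar at (186,258) and the cup at (143,270). The offcuts are around (365–402, 230–262).

```bash
cat > h.py <<'E'
import numpy as np,cv2
from plant import telemetry, viewer
from scipy.spatial.transform import Rotation as R
def cam(n,pose=None):
    c=viewer.camera_info(n);K=c["intrinsics"]
    if n!="wrist": return K,c["extrinsics"]
    o=pose or telemetry.get_obs();T=np.eye(4);T[:3,:3]=R.from_euler('xyz',o["orientation"],degrees=True).as_matrix();T[:3,3]=o["tool_pos"]
    return K,T@c["tool_from_camera"]
def ray(KT,uv,z):
    K,T=KT;uv=np.atleast_2d(np.asarray(uv,float))
    d=(np.linalg.inv(K)@np.c_[uv,np.ones(len(uv))].T).T@T[:3,:3].T
    return T[:3,3]+d*((z-T[2,3])/d[:,2])[:,None]
def proj(KT,p):
    K,T=KT;p=np.atleast_2d(p);c=(p-T[:3,3])@T[:3,:3];q=c@K.T;return q[:,:2]/q[:,2:]
E
python3 - <<'E'
from h import *
im=cv2.imread("pics/top0.png");KT=cam("top");hsv=cv2.cvtColor(im,cv2.COLOR_BGR2HSV)
def comp(mask,roi,minA,name,z,scale=1):
    x0,y0,x1,y1=roi;m=np.zeros_like(mask);m[y0:y1,x0:x1]=mask[y0:y1,x0:x1]
    cs,_=cv2.findContours(m,cv2.RETR_EXTERNAL,cv2.CHAIN_APPROX_NONE)
    for c in cs:
        if cv2.contourArea(c)<minA: continue
        p=ray(KT,c[:,0,:],z)[:,:2];r=cv2.minAreaRect((p*1000).astype(np.float32))
        print(name,np.round(cv2.minAreaRect(c)[0]),"world",np.round(r[0],1),np.round(r[1],1),round(r[2],1))
for p in [(343,240),(415,205),(410,297),(195,318),(170,333),(186,326),(380,240),(386,260),(300,290)]: print(p,hsv[p[1],p[0]])
dark=((hsv[...,2]<95)).astype(np.uint8)*255
comp(dark,(315,190,465,320),300,"visor",.102)
br=((hsv[...,1]>130)&(hsv[...,2]>110)).astype(np.uint8)*255
comp(br,(340,215,430,280),8,"brass",.106)
wood=((hsv[...,1]>140)&(hsv[...,0]<16)).astype(np.uint8)*255
comp(wood,(145,295,230,355),60,"scraper",.025)
crop=np.hstack([cv2.resize(im[185:325,270:470],(800,560),interpolation=cv2.INTER_CUBIC)]);cv2.imwrite("pics/c1.png",crop)
print(ray(KT,[(326,236),(415,197),(452,263),(360,306)],.102)[:,:2])
print(ray(KT,[(277,264),(327,242),(305,331),(357,306)],.025)[:,:2])
E
```

```text
(343, 240) [158   5 207]
(415, 205) [120  10 182]
(410, 297) [143  20  50]
(195, 318) [ 14 172 135]
(170, 333) [ 13 164 126]
(186, 326) [ 14 164 138]
(380, 240) [ 15  38 214]
(386, 260) [ 19 162 192]
(300, 290) [ 90   7 152]
visor [393. 261.] world [ 486.7 -225. ] [206.8 218.3] 14.2
visor [324. 200.] world [ 636.2 -113.4] [39.4 40.9] 79.7
brass [386. 260.] world [ 490.4 -210.1] [10.  10.1] 79.7
brass [400. 257.] world [ 490.2 -240.5] [ 7.9 16.3] 26.2
brass [366. 243.] world [ 531.3 -178.7] [9.5 8.5] 60.8
brass [388. 231.] world [ 546.7 -226.6] [12.7  8.6] 60.0
scraper [185. 324.] world [441.8 220.1] [ 35.8 130.3] 19.8
[[ 0.55973598 -0.10227954]
 [ 0.60804217 -0.29813382]
 [ 0.46028447 -0.34014073]
 [ 0.40946097 -0.14216485]]
[[ 0.53426391  0.0090596 ]
 [ 0.56284553 -0.10661932]
 [ 0.38300763 -0.0260147 ]
 [ 0.4146519  -0.14390504]]
```

View pics/c1.png

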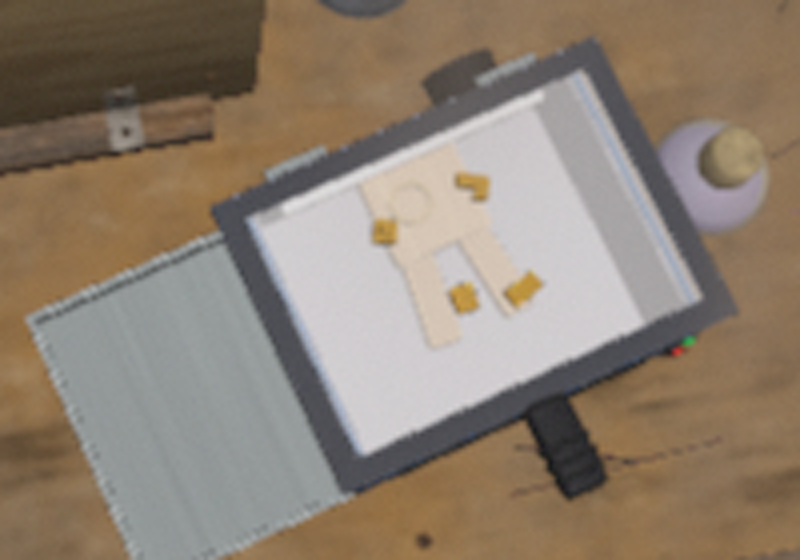

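The crop gives the visor corners at (323.5,237), (418.5,195), (454,263) and (357.5,308). The tab runs from (407,286) to (416,308). All four offcuts are inside the frame and the tray is on the left (+y).

```bash
cat >> h.py <<'E'
def goal(p,yaw,tilt=0,axis='y'):
    """shift/turn from the current pose to TCP p, tool down with yaw; tilt about tool y"""
    o=telemetry.get_obs();R0=R.from_euler('xyz',o["orientation"],degrees=True)
    R1=R.from_euler('xyz',[180,0,yaw],degrees=True)*R.from_euler(axis,tilt,degrees=True)
    return np.round(R0.inv().apply(np.array(p)-o["tool_pos"]),4),np.round((R0.inv()*R1).as_rotvec(),3)
E
python3 - <<'E'
from h import *
KT=cam("top")
q=np.array([(214,208),(594,40),(737,313),(350,492)])/4+[270,185]
P=ray(KT,q,.102)[:,:2];print(P.round(4),"lens",[round(np.linalg.norm(P[i]-P[i-1]),4) for i in range(4)])
a=P[0]-P[1]+P[3]-P[2];yaw=np.degrees(np.arctan2(-a[0],a[1]));C=P.mean(0);print("box",C.round(4),yaw)
ex=np.array([np.cos(np.radians(yaw)),np.sin(np.radians(yaw))]);ey=np.array([-ex[1],ex[0]])
def loc(p):p=np.atleast_2d(p)[:,:2]-C;return np.round(np.c_[p@ex,p@ey]*1000,1)
offs=ray(KT,[(386,260),(400,257),(366,243),(388,231)],.106);print("offs",loc(offs).tolist())
tab=ray(KT,np.array([(545,405),(570,447),(588,492)])/4+[270,185],.106);print("tab",loc(tab).tolist(),tab.round(4).tolist(),"expect",C-.11*ex)
# scene check
KS=cam("scene");print("scene visor proj",proj(KS,np.c_[P,np.full(4,.102)]).round(0).tolist(), "offs",proj(KS,offs).round(0).tolist())
sc=ray(KT,[(82,206),(336,184),(331,160)],.262);print("screen top",sc.round(3).tolist(),loc(sc).tolist())
sb=ray(KT,[(165,247),(325,218),(326,209)],.022);print("batten",sb.round(3).tolist(),loc(sb).tolist())
lamp=ray(KT,[(447,232)],.04);print("lamp",lamp,loc(lamp))
tr=ray(KT,np.array([(28,318),(135,560)])/4+[270,185],.025);print("tray far",loc(tr))
im=cv2.imread("pics/top0.png");hsv=cv2.cvtColor(im,cv2.COLOR_BGR2HSV)
m=((hsv[...,1]>155)&(hsv[...,0]<16)).astype(np.uint8)*255
cv2.imwrite("pics/c2.png",np.hstack([cv2.resize(im[290:360,140:240],(400,280),interpolation=cv2.INTER_CUBIC),cv2.cvtColor(cv2.resize(m[290:360,140:240],(400,280)),cv2.COLOR_GRAY2BGR)]))
E
```

```text
[[ 0.5586 -0.0969]
 [ 0.611  -0.3062]
 [ 0.459  -0.3444]
 [ 0.4065 -0.1366]] lens [np.float64(0.1572), np.float64(0.2157), np.float64(0.1567), np.float64(0.2144)]
box [ 0.5088 -0.221 ] 14.105501419788306
offs [[-16.5, 14.7], [-22.5, -13.5], [31.2, 36.0], [35.2, -15.3]]
tab [[-80.0, 1.5], [-103.4, -0.4], [-126.6, 1.6]] [[0.4308, -0.2391, 0.106], [0.4085, -0.2466, 0.106], [0.3856, -0.2504, 0.106]] expect [ 0.40208469 -0.24784449]
scene visor proj [[327.0, 219.0], [344.0, 164.0], [411.0, 169.0], [404.0, 225.0]] offs [[379.0, 196.0], [383.0, 189.0], [355.0, 199.0], [357.0, 186.0]]
screen top [[0.65, 0.305, 0.262], [0.612, -0.126, 0.262], [0.656, -0.126, 0.262]] [[265.3, 475.8], [122.9, 66.9], [166.1, 56.4]]
batten [[0.616, 0.245, 0.022], [0.618, -0.112, 0.022], [0.638, -0.118, 0.022]] [[217.5, 425.9], [132.3, 78.7], [150.3, 68.1]]
lamp [[ 0.53510107 -0.36574315  0.04      ]] [[  -9.7 -146.8]]
tray far [[ 79.8 217.4]
 [-62.  217.1]]
```

View pics/c2.png

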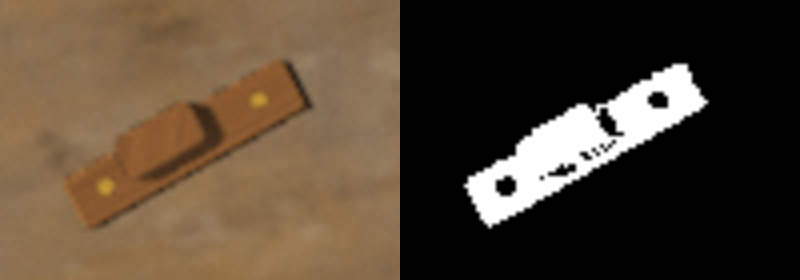

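The crop shows the sole's two brass pins at pixels (166.3,336.8) and (204.5,315), with the grip between them. Next: the scraper pose and the approach.

```bash
python3 - <<'E'
from h import *
KT=cam("top")
c=lambda l:np.array(l)/4+[140,290]
p=ray(KT,c([(105,187),(258,100)]),.025)[:,:2];print(p.round(4),"mid",p.mean(0).round(4),np.degrees(np.arctan2(*(p[1]-p[0])[::-1])))
e=ray(KT,c([(66,183),(95,227),(285,60),(302,106)]),.025)[:,:2];print(e.round(4),e.mean(0).round(4),np.linalg.norm(e[0]-e[2]),np.linalg.norm(e[0]-e[1]))
g=ray(KT,c([(118,150),(185,102),(205,135),(137,178)]),.072)[:,:2];print("grip top",g.mean(0).round(4))
KS=cam("scene");print(proj(KS,[[*p.mean(0),.072]]))
# yaw for tool x along scraper long axis
d=e[2]+e[3]-e[0]-e[1];a=np.degrees(np.arctan2(d[1],d[0]));print("axis",a)
m=p.mean(0)
for y in(a,a+180): print(goal([*m,.15],y))
E
```

```text
[[0.4233 0.2626]
 [0.4538 0.1778]] mid [0.4385 0.2202] -70.23268851083643
[[0.429  0.2826]
 [0.4039 0.27  ]
 [0.4721 0.161 ]
 [0.4465 0.1553]] [0.4379 0.2172] 0.12895915351305276 0.02808767256805207
grip top [0.4377 0.2175]
[[315.81682248 356.16874494]]
axis -70.0565666507045
(array([-0.4906,  0.6812,  0.0766]), array([ 1.000e-03,  1.000e-03, -1.467e+00]))
(array([-0.4906,  0.6812,  0.0766]), array([ 1.000e-03, -1.000e-03,  1.674e+00]))
```

```bash
cat >> h.py <<'E'
def chain(gs):
    """per-call final shift+rotvec for a list of (p,yaw[,tilt]) starting at the measured pose"""
    o=telemetry.get_obs();P=o["tool_pos"];Q=R.from_euler('xyz',o["orientation"],degrees=True)
    print("now",np.round(P,4),np.round(o["orientation"],1),np.round(o["joint_pos"],0),round(o["opening"],4),o["gripper_force"],np.round(o["force"],1),round(o["clock"],2))
    for g in gs:
        R1=R.from_euler('xyz',[180,0,g[1]],degrees=True)*R.from_euler('y',g[2] if len(g)>2 else 0,degrees=True)
        d=Q.inv().apply(np.array(g[0])-P);w=(Q.inv()*R1).as_rotvec();print(np.round(d,4),np.round(w,3),"|d|",round(np.linalg.norm(d),3),"deg",round(np.degrees(np.linalg.norm(w)),1))
        P=np.array(g[0]);Q=R1
E
python3 - <<'E'
from h import *
chain([((.45,-.2,.227),-112),((.438,.2185,.13),-70)])
E
```

```text
now [ 0.2945 -0.6069  0.2257] [ 179.9   -0.  -154.1] [-48.  21.   1.  -0. -70. -17.] 0.0876 0.0 [-0.3 -0.9 -0.4] 0.1
[-0.3175  0.2982 -0.0009] [ 0.001  0.    -0.735] |d| 0.436 deg 42.1
[-0.3835  0.1679  0.097 ] [-0.     0.    -0.733] |d| 0.43 deg 42.0
```

Emit:
{"fn": "carry_out", "kwargs": {"rows": [[-0.04,0.037,0,0,0,-0.092],[-0.08,0.074,0,0,0,-0.184],[-0.119,0.112,0,0,0,-0.276],[-0.159,0.149,0,0,0,-0.367],[-0.198,0.186,0,0,0,-0.46],[-0.238,0.224,0,0,0,-0.55],[-0.278,0.261,0,0,0,-0.643],[-0.3175,0.298,0,0,0,-0.735]], "grip": 1}}

```text
clock: 1.1
tool_pos: [0.4504, -0.1988, 0.2265]
orientation: [-180.0, 0.0, -111.8]
force: [1.0, 0.1, -0.1]
opening: 0.0879
gripper_force: 0.0
```

Emit:
{"fn": "carry_out", "kwargs": {"rows": [[-0.048,0.021,0.012,0,0,-0.092],[-0.096,0.042,0.024,0,0,-0.184],[-0.144,0.063,0.036,0,0,-0.276],[-0.192,0.084,0.048,0,0,-0.367],[-0.24,0.105,0.06,0,0,-0.46],[-0.288,0.126,0.072,0,0,-0.55],[-0.336,0.147,0.084,0,0,-0.643],[-0.383,0.168,0.097,0,0,-0.733]]}}

```text
clock: 2.1
tool_pos: [0.4375, 0.2192, 0.1292]
orientation: [-180.0, 0.0, -69.8]
force: [1.6, 0.4, -0.2]
opening: 0.0874
gripper_force: 0.0
```

```bash
python3 - <<'E'
from h import *
KT=cam("wrist");im=viewer.snapshot("wrist");cv2.imwrite("pics/w1.png",im[:,:,::-1])
m=[.438,.2185];print(proj(KT,[[*m,.072],[.4233,.2626,.025],[.4538,.1778,.025]]).round(0))
chain([((.438,.2185,.031),-70)])
E
```

```text
[[313. 262.]
 [312. 300.]
 [312. 182.]]
now [0.438  0.2236 0.1278] [-180.     0.   -69.5] [ 50.   9. -30.  -0. -52. -29.] 0.0875 0.0 [ 1.1  6.3 -0.4] 2.15
[0.0048 0.0018 0.0968] [-0.     0.     0.009] |d| 0.097 deg 0.5
```

View pics/w1.png

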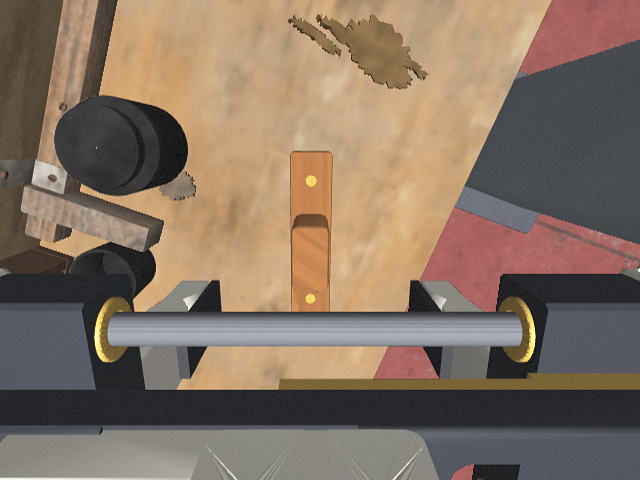

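Wrist view: pins at (311,181) and (310,299), as predicted within 2 px, so the scraper pose is right. I'll descend.

Emit:
{"fn": "carry_out", "kwargs": {"rows": [[0,0,0.02,0,0,0],[0,0,0.045,0,0,0],[0,0,0.07,0,0,0],[0,0,0.087,0,0,0],[0,0,0.095,0,0,0],[0,0,0.0965,0,0,0],[0,0,0.0965,0,0,0]]}}

```text
clock: 3.02
tool_pos: [0.4382, 0.2177, 0.0335]
orientation: [-180.0, 0.0, -70.0]
force: [0.4, -0.5, 0.5]
opening: 0.0876
gripper_force: 0.0
```

```bash
python3 - <<'E'
from h import *
chain([((.438,.2185,.031),-70)])
E
```

```text
now [0.4382 0.2177 0.0335] [-180.    0.  -70.] [ 50.  16. -36.   0. -38. -30.] 0.0876 0.0 [ 0.4 -0.5  0.5] 3.02
[-0.0008 -0.0001  0.0025] [-0.001  0.    -0.   ] |d| 0.003 deg 0.0
```

Emit:
{"fn": "carry_out", "kwargs": {"rows": [[-0.001,0,0.002,0,0,0],[-0.001,0,0.002,0,0,0],[-0.001,0,0.002,0,0,0],[-0.001,0,0.002,0,0,0],[-0.001,0,0.002,0,0,0],[-0.001,0,0.002,0,0,0],[-0.001,0,0.002,0,0,0]], "grip": -1}}

```text
clock: 3.9
tool_pos: [0.4381, 0.2189, 0.0313]
orientation: [-179.9, 0.0, -70.0]
force: [0.4, 0.7, 2.2]
opening: 0.0238
gripper_force: 30.0
```

```bash
python3 - <<'E'
from h import *
C=np.array([.5088,-.221]);a=np.radians(14.1);ex=np.array([np.cos(a),np.sin(a)]);ey=np.array([-ex[1],ex[0]])
w=lambda x,y,z:(*(C+x*ex+y*ey),z)
z=.031+.102+.0015
g=[((.45,.17,.19),-88),((.46,-.08,.20),-127),(w(.006,-.060,.20),-165.9),(w(.006,-.060,z),-165.9),(w(.006,.107,z),-165.9)]
for q in g: print(np.round(q[0],4))
chain(g)
E
```

```text
[0.45 0.17 0.19]
[ 0.46 -0.08  0.2 ]
[ 0.5292 -0.2777  0.2   ]
[ 0.5292 -0.2777  0.1345]
[ 0.4886 -0.1158  0.1345]
now [0.4381 0.2189 0.0313] [-179.9    0.   -70. ] [ 50.  16. -36.   0. -38. -30.] 0.0238 29.998258352279663 [0.4 0.7 2.2] 3.9
[ 0.05    0.0053 -0.1587] [-0.001  0.001  0.314] |d| 0.167 deg 18.0
[ 0.2502 -0.0013 -0.01  ] [ 0.    -0.     0.681] |d| 0.25 deg 39.0
[ 0.1162 -0.1743 -0.    ] [ 0.    -0.     0.679] |d| 0.21 deg 38.9
[-0.     -0.      0.0655] [0. 0. 0.] |d| 0.066 deg 0.0
[0.    0.167 0.   ] [0. 0. 0.] |d| 0.167 deg 0.0
```

Emit:
{"fn": "carry_out", "kwargs": {"rows": [[0,0,-0.008,0,0,0],[0,0,-0.03,0,0,0],[0,0,-0.06,0,0,0],[0.005,0,-0.09,0,0,0.06],[0.015,0,-0.12,0,0,0.13],[0.03,0,-0.145,0,0,0.22],[0.05,0.005,-0.159,0,0,0.314]]}}

```text
clock: 4.78
tool_pos: [0.4501, 0.1696, 0.1917]
orientation: [-179.9, 0.1, -88.1]
force: [0.2, 0.5, -2.1]
opening: 0.0241
gripper_force: 30.0
```

Emit:
{"fn": "carry_out", "kwargs": {"rows": [[0.031,0,-0.001,0,0,0.085],[0.063,0,-0.002,0,0,0.17],[0.094,0,-0.004,0,0,0.255],[0.125,0,-0.005,0,0,0.34],[0.156,0,-0.006,0,0,0.425],[0.188,0,-0.008,0,0,0.51],[0.22,-0.001,-0.009,0,0,0.6],[0.25,-0.001,-0.01,0,0,0.681]]}}

```text
clock: 5.78
tool_pos: [0.4591, -0.0812, 0.2003]
orientation: [180.0, -0.0, -127.2]
force: [1.4, 0.4, -2.5]
opening: 0.0238
gripper_force: 30.0
```

Emit:
{"fn": "carry_out", "kwargs": {"rows": [[0.017,-0.025,0,0,0,0.1],[0.034,-0.05,0,0,0,0.2],[0.051,-0.076,0,0,0,0.3],[0.068,-0.102,0,0,0,0.4],[0.085,-0.128,0,0,0,0.5],[0.102,-0.153,0,0,0,0.6],[0.116,-0.174,0,0,0,0.679],[0.116,-0.174,0,0,0,0.679]]}}

```text
clock: 6.78
tool_pos: [0.5284, -0.2786, 0.1995]
orientation: [180.0, -0.1, -166.1]
force: [-0.6, 0.8, -2.7]
opening: 0.0239
gripper_force: 30.0
```

```bash
python3 - <<'E'
from h import *
C=np.array([.5088,-.221]);a=np.radians(14.1);ex=np.array([np.cos(a),np.sin(a)]);ey=np.array([-ex[1],ex[0]])
w=lambda x,y,z:(*(C+x*ex+y*ey),z)
chain([(w(.006,-.060,.14),-165.9),(w(.006,-.060,.1348),-165.9)])
im=viewer.snapshot("wrist");cv2.imwrite("pics/w2.png",im[:,:,::-1])
KT=cam("wrist");print(proj(KT,[w(-.08,.11,.102),w(-.08,-.11,.102),w(.08,.11,.102)]).round(0).tolist())
E
```

```text
now [ 0.5284 -0.2786  0.1995] [ 1.800e+02 -1.000e-01 -1.661e+02] [ -9.  14. -12.  -0. -64. -67.] 0.0239 29.999778270721436 [-0.6  0.8 -2.7] 6.78
[-0.0011  0.0006  0.0595] [ 0.001 -0.001 -0.003] |d| 0.06 deg 0.2
[-0.     -0.      0.0052] [0. 0. 0.] |d| 0.005 deg 0.0
[[573.0, 120.0], [240.0, 121.0], [535.0, 337.0]]
```

View pics/w2.png

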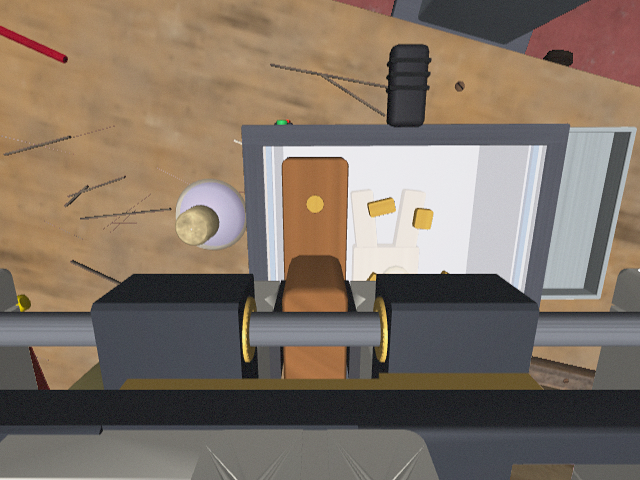

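Wrist view: visor front corners at (243,126) and (568,125), tab at (408,85), block to the left of the offcuts (the nearest at (380,207)) with clear visor under it. Alignment is good, so I'll lower onto the visor.

Emit:
{"fn": "carry_out", "kwargs": {"rows": [[0,0,0.015,0,0,0],[0,0,0.035,0,0,0],[0,0,0.05,0,0,0],[0,0,0.058,0,0,0],[-0.001,0,0.062,0,0,0],[-0.001,0,0.0645,0,0,0],[-0.001,0,0.0645,0,0,0]]}}

```text
clock: 7.7
tool_pos: [0.53, -0.2772, 0.1358]
orientation: [-180.0, 0.0, -165.9]
force: [0.1, -0.9, -2.4]
opening: 0.0239
gripper_force: 30.0
```

Emit:
{"fn": "carry_out", "kwargs": {"rows": [[0,0.003,0.001,0,0,0],[0,0.01,0.0015,0,0,0],[0,0.02,0.0015,0,0,0],[0,0.03,0.0015,0,0,0],[0,0.04,0.0015,0,0,0],[0,0.05,0.0015,0,0,0],[0,0.06,0.0015,0,0,0],[0,0.07,0.0015,0,0,0]]}}

```text
clock: 8.7
tool_pos: [0.5128, -0.2087, 0.1342]
orientation: [-180.0, 0.0, -165.9]
force: [0.6, -0.5, -0.4]
opening: 0.0239
gripper_force: 30.0
```

Emit:
{"fn": "carry_out", "kwargs": {"rows": [[0,0.01,0,0,0,0],[0,0.02,0,0,0,0],[0,0.03,0,0,0,0],[0,0.04,0,0,0,0],[0,0.05,0,0,0,0],[0,0.06,0,0,0,0],[0,0.07,0,0,0,0],[0,0.08,0,0,0,0]]}}

```text
clock: 9.7
tool_pos: [0.4932, -0.1311, 0.1341]
orientation: [-180.0, 0.0, -165.9]
force: [0.6, -2.3, 1.0]
opening: 0.0239
gripper_force: 30.0
```

Emit:
{"fn": "carry_out", "kwargs": {"rows": [[0,0.008,0,0,0,0],[0,0.015,0,0,0,0],[0,0.018,0,0,0,0],[0,0.018,0,0,0,0]]}}

```text
clock: 10.2
tool_pos: [0.4889, -0.1141, 0.134]
orientation: [180.0, -0.0, -165.9]
force: [0.7, -0.3, -1.5]
opening: 0.0242
gripper_force: 30.0
```

```bash
python3 - <<'E'
from h import *
C=np.array([.5088,-.221]);a=np.radians(14.1);ex=np.array([np.cos(a),np.sin(a)]);ey=np.array([-ex[1],ex[0]])
o=telemetry.get_obs();p=o["tool_pos"][:2]-C;print(p@ex,p@ey)
chain([((.46,-.02,.20),-127),((.45,.17,.16),-88),((.438,.2185,.05),-70)])
a=[viewer.snapshot(n)[:,:,::-1] for n in("top","scene","wrist")]
cv2.imwrite("pics/s3.png",np.hstack([cv2.resize(a[0][180:340,260:460],(400,320)),cv2.resize(a[1][140:300,300:440],(400,320)) ]))
E
```

```text
0.006705025879863211 0.10858282445780178
now [ 0.4889 -0.1141  0.134 ] [ 180.    -0.  -165.9] [  9.   9. -28.  -0. -53. -85.] 0.0242 29.99961107969284 [ 0.7 -0.3 -1.5] 10.2
[ 0.0051  0.0983 -0.066 ] [ 0.    -0.    -0.679] |d| 0.118 deg 38.9
[-0.1457  0.1223  0.04  ] [-0.     0.    -0.681] |d| 0.194 deg 39.0
[-0.0489  0.0103  0.11  ] [ 0.     0.    -0.314] |d| 0.121 deg 18.0
```

View pics/s3.png

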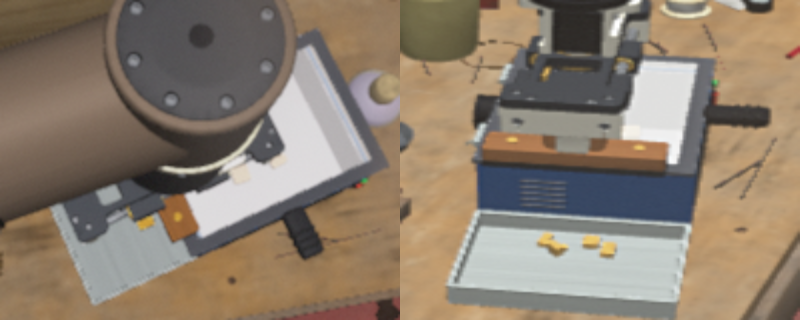

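The scene view shows all four offcuts on the tray floor, between about (545,240) and (608,248) in the right half. I'll take the block back.

Emit:
{"fn": "carry_out", "kwargs": {"rows": [[0,0,-0.015,0,0,0],[0,0,-0.045,0,0,0],[0.001,0.015,-0.066,0,0,-0.12],[0.002,0.033,-0.066,0,0,-0.24],[0.003,0.052,-0.066,0,0,-0.36],[0.004,0.07,-0.066,0,0,-0.48],[0.005,0.085,-0.066,0,0,-0.59],[0.005,0.098,-0.066,0,0,-0.679]]}}

```text
clock: 11.35
tool_pos: [0.4603, -0.02, 0.2013]
orientation: [-180.0, 0.1, -126.8]
force: [-0.0, -0.1, -1.8]
opening: 0.024
gripper_force: 30.0
```

Emit:
{"fn": "carry_out", "kwargs": {"rows": [[-0.018,0.015,0,0,0,-0.085],[-0.036,0.03,0,0,0,-0.17],[-0.054,0.045,0,0,0,-0.255],[-0.073,0.061,0,0,0,-0.34],[-0.091,0.076,0.01,0,0,-0.425],[-0.11,0.092,0.02,0,0,-0.51],[-0.128,0.107,0.03,0,0,-0.6],[-0.1455,0.122,0.04,0,0,-0.681]]}}

```text
clock: 12.35
tool_pos: [0.4507, 0.1701, 0.1609]
orientation: [-179.9, 0.0, -87.8]
force: [0.5, 0.3, -1.7]
opening: 0.0235
gripper_force: 30.0
```

Emit:
{"fn": "carry_out", "kwargs": {"rows": [[-0.015,0.003,0.01,0,0,-0.1],[-0.03,0.006,0.025,0,0,-0.2],[-0.049,0.01,0.045,0,0,-0.314],[-0.049,0.01,0.065,0,0,-0.314],[-0.049,0.01,0.085,0,0,-0.314],[-0.049,0.01,0.1,0,0,-0.314],[-0.049,0.01,0.11,0,0,-0.314],[-0.049,0.01,0.11,0,0,-0.314]]}}

```text
clock: 13.35
tool_pos: [0.4388, 0.2177, 0.0501]
orientation: [180.0, -0.0, -70.0]
force: [0.3, 0.2, -1.6]
opening: 0.0238
gripper_force: 30.0
```

Emit:
{"fn": "carry_out", "kwargs": {"rows": [[0,0,0.006,0,0,0],[0,0,0.012,0,0,0],[0,0,0.015,0,0,0],[0,0,0.016,0,0,0],[0,0,0.017,0,0,0],[0,0,0.017,0,0,0]]}}

```text
clock: 14.1
tool_pos: [0.4387, 0.2179, 0.0331]
orientation: [-180.0, -0.0, -70.0]
force: [-0.2, 0.1, -1.6]
opening: 0.0237
gripper_force: 30.0
```

Emit:
{"fn": "carry_out", "kwargs": {"rows": [[0,0,0.0005,0,0,0],[0,0,0.001,0,0,0],[0,0,0.0015,0,0,0],[0,0,0.0015,0,0,0]]}}

```text
clock: 14.6
tool_pos: [0.4387, 0.2178, 0.0315]
orientation: [180.0, -0.0, -70.0]
force: [-0.3, -0.3, -2.2]
opening: 0.024
gripper_force: 30.0
```

Emit:
{"fn": "carry_out", "kwargs": {"rows": [[0,0,0.0004,0,0,0],[0,0,0.0008,0,0,0],[0,0,0.0008,0,0,0]]}}

```text
clock: 14.98
tool_pos: [0.4387, 0.2178, 0.0313]
orientation: [-180.0, -0.0, -70.0]
force: [-3.3, -0.2, 5.2]
opening: 0.0239
gripper_force: 30.0
```

Emit:
{"fn": "carry_out", "kwargs": {"rows": [[0,0,0,0,0,0],[0,0,0,0,0,0],[0,0,0,0,0,0],[0,0,0,0,0,0]], "grip": 1}}

```text
clock: 15.48
tool_pos: [0.4387, 0.2178, 0.0307]
orientation: [180.0, -0.0, -70.0]
force: [-0.5, -0.7, 0.5]
opening: 0.0589
gripper_force: 0.0
```

Emit:
{"fn": "carry_out", "kwargs": {"rows": [[0,0,-0.01,0,0,0],[0,0,-0.03,0,0,0],[0,0,-0.06,0,0,0],[0,0,-0.1,0,0,0],[0,0,-0.14,0,0,0],[0,0,-0.17,0,0,0],[0,0,-0.17,0,0,0]]}}

```text
clock: 16.35
tool_pos: [0.4398, 0.2188, 0.2041]
orientation: [-179.7, 0.1, -70.0]
force: [0.1, -0.3, -0.4]
opening: 0.0877
gripper_force: 0.0
```

```bash
cat >> h.py <<'E'
C=np.array([.5088,-.221]);A=np.radians(14.1);ex=np.array([np.cos(A),np.sin(A)]);ey=np.array([-ex[1],ex[0]])
w=lambda x,y,z:np.array([*(C+x*ex+y*ey),z])
def tab(th,t0=-20,back=0.):
    """TCP goal holding the tab at visor angle th (deg); t0 tool tilt at th=0; back: retreat along the tool"""
    r=np.radians(th);p=w(.080-.190*np.cos(r)+.001*np.sin(r),0,.098+.190*np.sin(r)+.001*np.cos(r))
    t=t0+th;z=(R.from_euler('xyz',[180,0,-165.9],degrees=True)*R.from_euler('y',t,degrees=True)).apply([0,0,1])
    return (p+(.019-back)*z,-165.9,t)
E
python3 - <<'E'
from h import *
g=[((.455,.0,.23),-118),tab(0,-20,.085),tab(0,-20,0)];print([q[0].round(4).tolist() if not isinstance(q[0],tuple) else q[0] for q in g])
chain(g)
im=viewer.snapshot("top");cv2.imwrite("pics/top4.png",im[:,:,::-1])
E
```

```text
[(0.455, 0.0, 0.23), [0.3802, -0.2533, 0.161], [0.4084, -0.2462, 0.0811]]
now [0.4398 0.2188 0.2041] [-1.797e+02  1.000e-01 -7.000e+01] [ 49.   4. -24.   0. -62. -29.] 0.0877 0.0 [ 0.1 -0.3 -0.4] 16.35
[ 0.2107  0.0605 -0.0267] [-0.004  0.004  0.838] |d| 0.221 deg 48.0
[ 0.2588 -0.0529  0.069 ] [ 0.146 -0.328  0.827] |d| 0.273 deg 51.7
[-0.    -0.     0.085] [0. 0. 0.] |d| 0.085 deg 0.0
```

Emit:
{"fn": "carry_out", "kwargs": {"rows": [[0.026,0.008,-0.003,0,0,0.105],[0.052,0.015,-0.006,0,0,0.21],[0.078,0.023,-0.01,0,0,0.315],[0.105,0.03,-0.013,0,0,0.42],[0.131,0.038,-0.016,0,0,0.525],[0.158,0.045,-0.02,0,0,0.63],[0.184,0.053,-0.023,0,0,0.735],[0.211,0.06,-0.027,0,0,0.838]]}}

```text
clock: 17.4
tool_pos: [0.4537, -0.002, 0.227]
orientation: [179.9, -0.1, -118.2]
force: [0.9, 0.7, 0.4]
opening: 0.0873
gripper_force: 0.0
```

Emit:
{"fn": "carry_out", "kwargs": {"rows": [[0.032,-0.0065,0.008,0.018,-0.041,0.103],[0.065,-0.013,0.017,0.036,-0.082,0.207],[0.097,-0.02,0.026,0.055,-0.123,0.31],[0.129,-0.026,0.034,0.073,-0.164,0.413],[0.162,-0.033,0.043,0.091,-0.205,0.517],[0.194,-0.04,0.052,0.11,-0.246,0.62],[0.227,-0.046,0.06,0.128,-0.287,0.724],[0.259,-0.053,0.069,0.146,-0.328,0.827]]}}

```text
clock: 18.4
tool_pos: [0.3785, -0.2552, 0.1579]
orientation: [180.0, 20.0, -166.1]
force: [0.7, 0.4, 0.6]
opening: 0.0876
gripper_force: 0.0
```

Emit:
{"fn": "carry_out", "kwargs": {"rows": [[0,0,0,0,0,0],[0,0,0,0,0,0],[0,0,0,0,0,0]]}}

```text
clock: 18.77
tool_pos: [0.3798, -0.2538, 0.1588]
orientation: [-180.0, 20.0, -165.8]
force: [-0.1, 0.3, 0.6]
opening: 0.0877
gripper_force: 0.0
```

```bash
python3 - <<'E'
from h import *
chain([tab(0,-20,.085),tab(0,-20,0)])
KT=cam("wrist");im=viewer.snapshot("wrist");s=viewer.snapshot("top");cv2.imwrite("pics/w5.png",np.hstack([cv2.resize(im,(480,360)),cv2.resize(s[180:360,140:300],(320,360))])[:,:,::-1])
print((proj(KT,[w(-.08,.012,.106),w(-.08,-.012,.106),w(-.128,.012,.106),w(-.128,-.012,.106),w(-.08,.11,.102),w(-.08,-.11,.102)])*.75).round(0).tolist())
E
```

```text
now [ 0.3798 -0.2538  0.1588] [-180.    20.  -165.8] [-19.  -3. -34. -16. -43. -46.] 0.0877 0.0 [-0.1  0.3  0.6] 18.77
[-0.0012  0.0004 -0.0019] [ 0.    -0.001  0.002] |d| 0.002 deg 0.1
[-0.    -0.     0.085] [0. 0. 0.] |d| 0.085 deg 0.0
[[251.0, 227.0], [224.0, 227.0], [253.0, 183.0], [223.0, 183.0], [360.0, 224.0], [116.0, 224.0]]
```

View pics/w5.png

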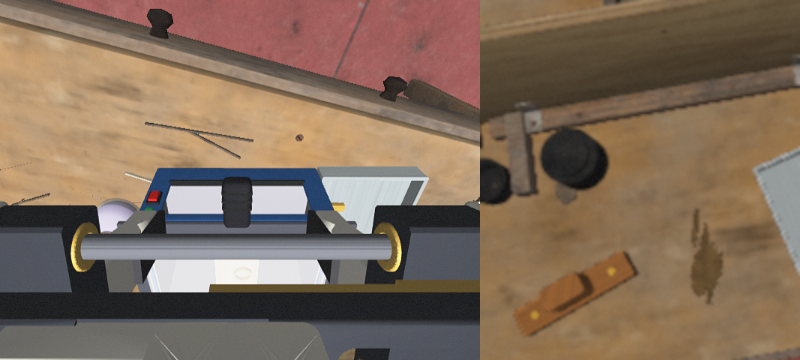

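Wrist view: the tab spans (222–253, 178–227), matching the prediction. The top view on the right shows the scraper standing on its sole at its old place. I'll descend on the tab and grip.

Emit:
{"fn": "carry_out", "kwargs": {"rows": [[-0.001,0,0.015,0,0,0],[-0.001,0,0.035,0,0,0],[-0.001,0,0.055,0,0,0],[-0.001,0,0.07,0,0,0],[-0.001,0,0.08,0,0,0],[-0.001,0,0.083,0,0,0],[-0.001,0,0.083,0,0,0]]}}

```text
clock: 19.75
tool_pos: [0.4082, -0.2474, 0.0812]
orientation: [-180.0, 20.0, -165.9]
force: [-0.2, -0.2, -0.3]
opening: 0.0874
gripper_force: 0.0
```

```bash
python3 - <<'E'
from h import *
chain([tab(0)])
E
```

```text
now [ 0.4082 -0.2474  0.0812] [-180.    20.  -165.9] [-18.   5. -37. -20. -32. -43.] 0.0874 0.0 [-0.2 -0.2 -0.3] 19.75
[-0.0005  0.0011  0.0002] [-0. -0.  0.] |d| 0.001 deg 0.0
```

Emit:
{"fn": "carry_out", "kwargs": {"rows": [[0,0.001,0,0,0,0],[0,0.001,0,0,0,0],[0,0.001,0,0,0,0],[0,0.001,0,0,0,0],[0,0.001,0,0,0,0],[0,0.001,0,0,0,0],[0,0.001,0,0,0,0]], "grip": -1}}

```text
clock: 20.62
tool_pos: [0.4077, -0.2463, 0.081]
orientation: [-180.0, 20.0, -165.9]
force: [0.3, 5.0, 4.8]
opening: 0.0239
gripper_force: 30.1
```

```bash
python3 - <<'E'
from h import *
# one lifting call = 15 deg in 8 rows, rows relative to the pose at its start; from the ideal pose
for a in(0,15,30):
    p0,y,t=tab(a);Q=R.from_euler('xyz',[180,0,y],degrees=True)*R.from_euler('y',t,degrees=True)
    print(a,[(np.round(Q.inv().apply(tab(a+d)[0]-p0),4).tolist(),round(float(np.radians(d)),3)) for d in(2,4,6,8,10,12,14,15)])
chain([tab(0)])
E
```

```text
0 [([-0.0017, -0.0, -0.0062], 0.035), ([-0.0037, -0.0, -0.0123], 0.07), ([-0.0059, 0.0, -0.0184], 0.105), ([-0.0083, 0.0, -0.0243], 0.14), ([-0.0109, 0.0, -0.0302], 0.175), ([-0.0137, 0.0, -0.036], 0.209), ([-0.0166, 0.0, -0.0417], 0.244), ([-0.0182, 0.0, -0.0445], 0.262)]
15 [([-0.0017, -0.0, -0.0062], 0.035), ([-0.0037, 0.0, -0.0123], 0.07), ([-0.0059, 0.0, -0.0184], 0.105), ([-0.0083, 0.0, -0.0243], 0.14), ([-0.0109, -0.0, -0.0302], 0.175), ([-0.0137, 0.0, -0.036], 0.209), ([-0.0166, -0.0, -0.0417], 0.244), ([-0.0182, 0.0, -0.0445], 0.262)]
30 [([-0.0017, 0.0, -0.0062], 0.035), ([-0.0037, -0.0, -0.0123], 0.07), ([-0.0059, -0.0, -0.0184], 0.105), ([-0.0083, 0.0, -0.0243], 0.14), ([-0.0109, -0.0, -0.0302], 0.175), ([-0.0137, -0.0, -0.036], 0.209), ([-0.0166, -0.0, -0.0417], 0.244), ([-0.0182, 0.0, -0.0445], 0.262)]
now [ 0.4077 -0.2463  0.081 ] [-180.    20.  -165.9] [-17.   5. -37. -20. -32. -43.] 0.0239 30.050159990787506 [0.3 5.  4.8] 20.62
[-0.0007 -0.0001  0.0001] [-0. -0.  0.] |d| 0.001 deg 0.0
```

Emit:
{"fn": "carry_out", "kwargs": {"rows": [[-0.0017,0,-0.0062,0,0.035,0],[-0.0037,0,-0.0123,0,0.07,0],[-0.0059,0,-0.0184,0,0.105,0],[-0.0083,0,-0.0243,0,0.14,0],[-0.0109,0,-0.0302,0,0.175,0],[-0.0137,0,-0.036,0,0.209,0],[-0.0166,0,-0.0417,0,0.244,0],[-0.0182,0,-0.0445,0,0.262,0]]}}

```text
clock: 21.62
tool_pos: [0.4093, -0.2458, 0.129]
orientation: [180.0, 4.9, -165.9]
force: [-1.3, 0.2, -0.0]
opening: 0.0236
gripper_force: 30.0
```

```bash
python3 - <<'E'
from h import *
chain([tab(15)])
E
```

```text
now [ 0.4093 -0.2458  0.129 ] [ 180.     4.9 -165.9] [ -9.   5. -33.  -3. -48. -65.] 0.0236 29.997969567775726 [-1.3  0.2 -0. ] 21.62
[-0.0009 -0.0002 -0.0001] [ 0.    -0.002  0.   ] |d| 0.001 deg 0.1
```

Emit:
{"fn": "carry_out", "kwargs": {"rows": [[-0.0017,0,-0.0062,0,0.035,0],[-0.0037,0,-0.0123,0,0.07,0],[-0.0059,0,-0.0184,0,0.105,0],[-0.0083,0,-0.0243,0,0.14,0],[-0.0109,0,-0.0302,0,0.175,0],[-0.0137,0,-0.036,0,0.209,0],[-0.0166,0,-0.0417,0,0.244,0],[-0.0182,0,-0.0445,0,0.262,0]]}}

```text
clock: 22.62
tool_pos: [0.4227, -0.2424, 0.175]
orientation: [180.0, -10.2, -165.9]
force: [-4.4, 0.2, 2.7]
opening: 0.0238
gripper_force: 30.0
```

Emit:
{"fn": "carry_out", "kwargs": {"rows": [[-0.0017,0,-0.0062,0,0.035,0],[-0.0037,0,-0.0123,0,0.07,0],[-0.0059,0,-0.0184,0,0.105,0],[-0.0083,0,-0.0243,0,0.14,0],[-0.0109,0,-0.0302,0,0.175,0],[-0.0137,0,-0.036,0,0.209,0],[-0.0166,0,-0.0417,0,0.244,0],[-0.0182,0,-0.0445,0,0.262,0]]}}

```text
clock: 23.62
tool_pos: [0.4471, -0.2362, 0.2161]
orientation: [180.0, -25.3, -165.9]
force: [-5.8, 1.8, 5.8]
opening: 0.0237
gripper_force: 30.0
```

Emit:
{"fn": "carry_out", "kwargs": {"rows": [[0,0,0,0,0,0],[0,0,0,0,0,0],[0,0,0,0,0,0],[0,0,0,0,0,0]]}}

```text
clock: 24.12
tool_pos: [0.4471, -0.2362, 0.216]
orientation: [180.0, -25.2, -165.9]
force: [-6.0, 1.2, 5.0]
opening: 0.0233
gripper_force: 30.0
```

```bash
python3 - <<'E'
from h import *
chain([tab(45)])
KS=cam("scene");s=viewer.snapshot("scene");cv2.imwrite("pics/s6.png",cv2.resize(s[120:420,240:560],(640,600))[:,:,::-1])
for th in(42,45,48):
    r=np.radians(th);print(th,((proj(KS,[w(.08-.16*np.cos(r)+.004*np.sin(r),y,.098+.16*np.sin(r)+.004*np.cos(r)) for y in(.11,-.11)])-[240,120])*2).round(0).tolist())
E
```

```text
now [ 0.4471 -0.2362  0.216 ] [ 180.   -25.2 -165.9] [ -1.  19. -11.   6. -85. -77.] 0.0233 29.999766647815704 [-6.   1.2  5. ] 24.12
[-0.0018 -0.0003 -0.0007] [ 0.001 -0.003 -0.   ] |d| 0.002 deg 0.2
42 [[290.0, 121.0], [310.0, 12.0]]
45 [[284.0, 115.0], [305.0, 7.0]]
48 [[278.0, 110.0], [300.0, 2.0]]
```

View pics/s6.png

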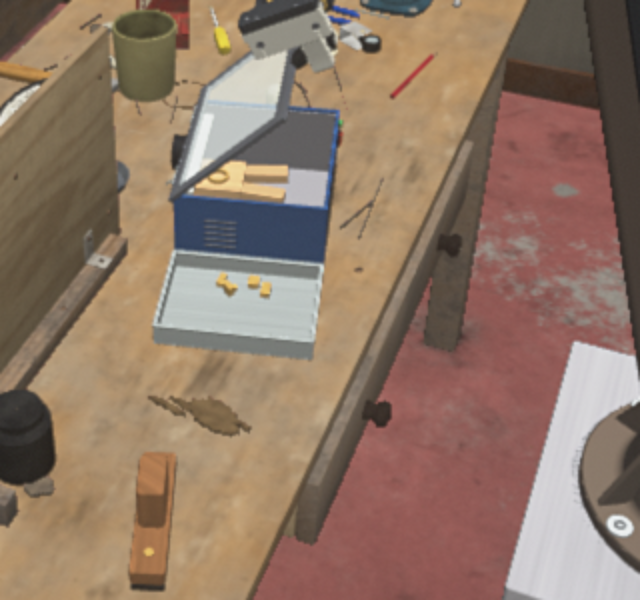

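The scene view shows the visor up with its front-left corner at (286,119), against (284,115) predicted for 45°. The tool has turned 45.2° with the tab. The offcuts are in the tray at (220–266, 280–292), the scraper stands upright at (152,515), and nothing else has moved.

```bash
python3 -c "
from plant import workorder;print(workorder.close_job())"
```

```text
the job is handed in; nothing more can be done
None
```

The job is handed in after about 24 s: all four offcuts are in the scrap tray, the scraper block stands on its sole where it was, and the gripper is holding the visor by its tab at about 45 degrees.

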